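Set out a dressing tray from the supplies of a doctor's case

ROBOT

A 6-joint arm with a two-finger parallel gripper is mounted at the origin on the work surface. World frame = base frame: x ahead of the robot, y to its left, z up, the work surface at z = 0. Lengths are in m, angles in rad, forces in N, time in s.
With the tool pointing down it reaches from about 0.3 to 0.875 m from the base axis. Payload 6.4 kg.
Tool frame: the origin (TCP) lies midway between the tips of the shut fingers; the grasp point (between the pads) lies 19 mm behind it (ctrl.pinch_z is the distance from the TCP to the grasp point, in m); z points along the fingers, y is the line along which they close (so a half turn about z gives the same grasp; the last joint's range is limited). The gripper opens to 85 mm and grips with 20 to 120 N. Pads are 22 mm wide; open, the fingers measure 114 mm over their backs; the gripper's body (76 mm by 85 mm) begins 54 mm behind the grasp point. The pads swing forward as they close: fully open they stand 13 mm farther back than shut.
Start: joints at [-1.348, 0.181, 1.607, -0, 1.354, -0.206], TCP at [0.239, -0.523, 0.231] pointing down, gripper open.
Joint ranges: [-2.99, 2.99], [-0.89, 2.07], [0.3, 2.58], [-1.14, 4.28], [0, 2.63], [-3.12, 3.12]. Speed limits (rad/s): [2.57, 2.57, 3.01, 3.14, 3.14, 3.14].

INTERFACE

Orientations are given as a unit quaternion [w, x, y, z].
In Python, from bench import ctrl gives the robot as it stands.
- The arm moves only by the tool apply_moves, never from a script. Its argument "moves" is a list of rows, each an object with "jaw": the opening, from 0 (shut) to 1 (fully open); "offset": the shift along the tool's x, y, z in mm, a list of three; "rot": the turn, a rotation vector about the tool's x, y, z in degrees, a list of three. In form: [{"jaw": jaw, "offset": [dx, dy, dz], "rot": [ax, ay, az]}, ...]. A call has exactly 5 rows; each row shifts and turns the commanded pose from where the row before left it, along the tool's axes as they then stand; what a row does not reach is not made up. A row lasts 1/8 s, in which the tool goes at most 62.5 mm and 10.7 degrees, less where a joint would pass 70% of its speed; a pose out of reach is approached as far as the arm can. A call is refused whole if a number of a shift passes 62.5 or a number of a turn 10.7, either way. A call with a gripper value outside its range is refused whole. The fingers move at their own pace and stop on an object; the grip force is fixed at half the most. Time passes only in rows, so rows that do not move let the fingers close, or fill a call up. It gives the time, the measured TCP pose, the force, the opening and the grip force at its end, in the units of the state.
- ctrl.get_obs(): the state, without advancing time (a new reading comes with each control period).
- ctrl.camera(name): name is "scene" or "top"; returns (picture, depth): 384x512x3 uint8, red, green, blue; 384x512 float32, m along the optical axis (not along the pixel's ray), 0 where there is no reading.
- ctrl.camera_params(name): a dict with "K" (3x3 intrinsics, pixels), "dist" ([k1, k2, p1, p2, k3] as OpenCV has them; the pictures are not rectified), "cam_to_world" (4x4, takes a point from camera to world coordinates). Camera axes: x right, y down, z forward; pixel columns grow to the right and rows downward; lengths in m; the calibration is good to about 2 mm. A picture is of the moment at which its call begins. camera_params takes no time and is no camera call.
- ctrl.hand_in(): hands the job in; it is judged then, once.
Trained networks look in the newest picture that a camera, given by its name, has taken for a name from the list of things; names that differ only in an ending like _2 or _b are one class to them, and where a whole thing is asked for, a point or a joint stands for the part that bears it (a point fixed in the world has none). Each returns a list of dicts, best first, with "score" (0 to 1); they miss things now and then, are a little off and sometimes report something else, mostly with a low value. They report only what shows in the picture. A call takes as long as a camera call.
- ctrl.outline_of(camera, target): "region" (384x512 bool, what is visible of it) and "position" ([column, row] in pixels, amid what is visible of it).
The state is a dict: "time_s": time; "q": joint angles; "dq": joint speeds; "joint_efforts": joint torques, N m; "eef_pos": TCP position; "eef_rot": TCP orientation; "wrist_force": force on the tool from outside, world axes, zero at the start; "torque": the same for the moment, N m; "opening": opening from 0.0 (shut) to 1.0 (fully open); "grasp_force": force on a finger pad.
Only numpy, scipy, OpenCV 4.12 (cv2) and the standard library are available. Lean on these libraries where they do the work, as an engineer would, in place of code of your own. Each camera call takes 0.05 s, during which the arm holds its last target. There are 200 camera calls.

TASK

Set out the blue dressing tray: lay the large carton flat on it midway between the steel bowl and the steel instrument box, its long sides parallel to the tray's short sides, and stand the lidded jar upright on the middle of the carton's top. Stand the slender nozzle bottle upright straight behind the bowl (the side away from the robot) and the small steel cup upright straight in front of the instrument box (the side towards the robot), straight meaning parallel to the tray's short sides and each with a gap of about 2 cm. Leave the bowl, the instrument box, the small packet and the amber flask where they stand.

Things in the scene. Friction and masses are not known exactly. Their poses are not given: they have to be found in the camera images.
- tray: Fixed blue rectangular tray, lying on the table on the robot's left or right: floor 250 (x) by 350 (y) mm, 4 mm thick, rim 6 mm thick outside that, 12 mm high. Origin: centre of its underside, so its floor's top is 4 mm above it. Its x axis runs along its short sides and points away from the robot, within 0.15 rad of world x. The bowl stands 110 mm from its centre towards one end along y, the instrument box 110 mm towards the other end; which is at which end varies.
- bowl_c (a point): Open round bowl of bare steel, 90 mm across the rim, 40 mm high, standing in the tray. Loose, to be left alone. Point: its axis, 20 mm above its underside. Its axes are parallel to the tray's.
- steribox_c (a point): Closed rectangular instrument box of bare steel with a small wire handle on its lid. Body 70 (x) by 90 (y) mm, lid 74 by 94 mm, 42 mm high to the lid's top and 52 mm with the handle, standing in the tray. Loose, to be left alone. Point: its axis, 21 mm above its underside. Its axes are parallel to the tray's.
- carton_c (a point): The large white carton with grey print, 90 (x) by 50 (y) by 26 (z) mm, lying flat, about 0.1 kg. Point: its centre. x along its long sides. Like the five supplies below it starts on a thin black rubber mat (3 mm thick), on the other side from the tray, in two columns of three about 100 mm apart in x and 130 mm in y, in any order. It starts with x within 0.3 rad of world x. Its top is flat.
- jar_c (a point): Squat plain white jar with a slightly wider flat lid: body 42 mm across, lid 46 mm across and 14 mm high, 42 mm high in all, about 0.07 kg. Point: its axis, half-way up.
- bottle_c (a point): Slender white plastic bottle with a pointed nozzle: body 34 mm across up to 50 mm above its foot, then narrowing to an 18 mm cap and a nozzle tip at 82 mm; about 0.06 kg. Point: its axis, 41 mm above its foot.
- cup_c (a point): Small open cup of bare steel, 50 mm across the rim, narrower at the foot, 45 mm high, wall 3 mm, about 0.08 kg. Point: its axis, half-way up.
- packet_c (a point): Small white packet with grey print, 60 by 34 by 18 mm, lying flat among the supplies; not needed, to be left alone. Point: its centre.
- flask_c (a point): Amber glass bottle with a black cap, 42 mm across, 85 mm high, standing among the supplies; not needed, to be left alone. Point: its axis, half-way up.

How it is judged:
At the end, for the whole second after the job is handed in: Tray axes: carton flat, within 15 mm of mid tray in x, y and 0.2 rad; jar on it within 12 mm of its middle; bottle axis 82 mm (gap 20) behind the bowl's, cup axis 80 mm (gap 20) before the box's, both within 14 mm in x, y; all upright within 0.12 rad, at rest (0.02 m/s) (x of carton_c in the frame of tray between -0.015 and 0.015 m and y of carton_c in the frame of tray between -0.015 and 0.015 m and z of carton_c in the frame of tray between 0.011 and 0.023 m and angle between the x axis of carton_c and the x axis of tray, either way round below 0.2 rad and x of jar_c in the frame of carton_c between -0.012 and 0.012 m and y of jar_c in the frame of carton_c between -0.012 and 0.012 m and z of jar_c in the frame of carton_c between 0.028 and 0.04 m and x of bottle_c in the frame of bowl_c between 0.068 and 0.096 m and y of bottle_c in the frame of bowl_c between -0.014 and 0.014 m and z of bottle_c in the frame of bowl_c between 0.015 and 0.027 m and x of cup_c in the frame of steribox_c between -0.094 and -0.066 m and y of cup_c in the frame of steribox_c between -0.014 and 0.014 m and z of cup_c in the frame of steribox_c between -0.0045 and 0.0075 m and angle between each of carton_c, jar_c, bottle_c, cup_c's own z axis and vertical below 0.12 rad and linear speed of each of carton, jar, bottle, cup below 0.02 m/s); the robot touches nothing.
It fails at once if the bowl is moved more than 12 mm from where it stood (distance of bowl_c from where it was at the start of the episode above 0.012 m).
It fails at once if the instrument box is moved more than 12 mm from where it stood (distance of steribox_c from where it was at the start of the episode above 0.012 m).
It fails at once if the small packet is moved more than 25 mm from where it stood (distance of packet_c from where it was at the start of the episode above 0.025 m).
It fails at once if the amber flask is moved more than 25 mm from where it stood (distance of flask_c from where it was at the start of the episode above 0.025 m).
It also fails if it takes over 118 s, if anything falls off the work surface, if the arm or the gripper's body presses on something with over 40 N, if the wrist force passes 120 N, or if a joint passes its speed limit or range.

## Working session

There is one attempt and no reset: what is moved stays moved. The work goes in short steps, Python scripts to look and compute and a tool call to move; the robot and the scene stay as the last step left them, time stands still between calls to the robot, and variables do not carry over. Pictures are saved under pics/ and viewed, at most 14 in all, crops included, and the job is handed in when it is done.

Besides the shell and the picture viewer there is one more tool, called as name(argument=value, ...) on one line, values as JSON. apply_moves: Moves the arm, as the interface text tells. Its arguments: {"type":"object","properties":{"moves":{"type":"array"}},"required":["moves"]}

```bash
mkdir -p pics; ls; cat > h.py <<'E'
import numpy as np, cv2
from bench import ctrl
def pts(cam, d, mask):
    p=ctrl.camera_params(cam); K=np.array(p["K"]);D=np.array(p["dist"]);T=np.array(p["cam_to_world"])
    r,c=np.nonzero(mask&(d>0)); z=d[r,c]
    n=cv2.undistortPoints(np.stack([c,r],1).astype(np.float64)[:,None],K,D)[:,0]
    P=np.c_[n*z[:,None],z]
    return P@T[:3,:3].T+T[:3,3]
def save(n,im): cv2.imwrite("pics/"+n+".png",im[...,::-1])
E
python3 - <<'E'
from h import *
np.set_printoptions(precision=4,suppress=True)
for cam in ["top","scene"]:
    im,d=ctrl.camera(cam); save(cam+"0",im)
    print(cam, np.array(ctrl.camera_params(cam)["cam_to_world"]).round(3).tolist())
    for t in ["tray","bowl_c","steribox_c","carton_c","jar_c","bottle_c","cup_c","packet_c","flask_c"]:
        o=ctrl.outline_of(cam,t)
        for k in o[:2]:
            P=pts(cam,d,k["region"])
            print(t,round(k["score"],2),np.round(k["position"]),len(P), *( [P.min(0),P.max(0),np.median(P,0)] if len(P) else []))
print(ctrl.get_obs(), ctrl.pinch_z)
E
```

```text
pics
top [[0.002, -0.998, 0.056, 0.486], [-1.0, -0.002, -0.007, -0.003], [0.007, -0.056, -0.998, 1.019], [0.0, 0.0, 0.0, 1.0]]
tray 0.62 [126. 190.] 460 [0.5072 0.246  0.0008] [0.5513 0.2892 0.0903] [0.5268 0.2593 0.0596]
tray 0.56 [352. 190.] 18437 [ 0.4059 -0.3903 -0.0044] [ 0.6694 -0.024   0.0482] [ 0.5314 -0.2025  0.0038]
bowl_c 0.69 [304. 186.] 1615 [ 0.4957 -0.1465 -0.0005] [ 0.5855 -0.051   0.0478] [ 0.5395 -0.0981  0.0204]
steribox_c 0.83 [414. 187.] 1860 [ 0.5019 -0.3752  0.0061] [ 0.5743 -0.2622  0.0592] [ 0.5374 -0.3099  0.0454]
carton_c 0.71 [127. 236.] 1301 [ 0.3861  0.2412 -0.0015] [0.483  0.3028 0.0349] [0.435  0.267  0.0279]
carton_c 0.64 [190. 137.] 485 [ 0.6051  0.1117 -0.0018] [0.6602 0.1677 0.0515] [0.6337 0.1385 0.0148]
jar_c 0.58 [121. 140.] 473 [ 0.6101  0.2489 -0.0004] [0.6552 0.2942 0.0496] [0.6306 0.2679 0.0438]
bottle_c 0.85 [189. 235.] 286 [ 0.4198  0.1198 -0.0017] [0.455  0.1616 0.0861] [0.4395 0.1327 0.0563]
cup_c 0.72 [192. 138.] 480 [0.6044 0.1117 0.0012] [0.6527 0.1582 0.0515] [0.6325 0.1393 0.0156]
packet_c 0.94 [190. 191.] 507 [0.4995 0.1201 0.0013]
[... 975 characters left out ...]
0.0336]
packet_c 0.71 [302. 194.] 352 [0.4968 0.1191 0.0018] [0.5635 0.1787 0.0241] [0.5363 0.1337 0.0199]
flask_c 0.67 [338. 166.] 511 [ 0.4399  0.2448 -0.0016] [0.5532 0.3913 0.0897] [0.537  0.2577 0.0428]
{'time_s': 1.0, 'q': array([-1.3483,  0.1808,  1.607 , -0.    ,  1.3538, -0.2063]), 'dq': array([ 0.0003,  0.0003, -0.0001, -0.0003,  0.002 , -0.0009]), 'joint_efforts': array([  0.0007, -44.4851, -35.168 ,   0.    ,   0.0006,   0.    ]), 'eef_pos': array([ 0.2391, -0.5229,  0.2313]), 'eef_rot': array([-0.    ,  0.9771,  0.2128, -0.    ]), 'wrist_force': array([ 0.1527,  0.9035, -0.4093]), 'torque': array([0.0124, 0.0677, 0.0002]), 'grasp_force': 0.0, 'opening': 1.004114491192295} 0.0187
```

```bash
cat > m.py <<'E'
from h import *
def rect(P): 
    (c,s,a)=cv2.minAreaRect((P[:,:2]*1000).astype(np.float32)); return np.round(c,1),np.round(s,1),round(a,2)
def circ(P):
    (c,r)=cv2.minEnclosingCircle((P[:,:2]*1000).astype(np.float32)); return np.round(c,1),round(r,1)
def reg(cam,t): return ctrl.outline_of(cam,t)
E
python3 - <<'E'
from m import *
from scipy.spatial import cKDTree
for cam in ["top","scene"]:
    im,d=ctrl.camera(cam)
    A=pts(cam,d,np.ones(d.shape,bool))
    def near(x,y,r,z0,z1):
        m=(np.hypot(A[:,0]-x,A[:,1]-y)<r)&(A[:,2]>z0)&(A[:,2]<z1); P=A[m]
        if len(P)<5: return P
        t=cKDTree(P); k=t.query_ball_point(P,0.006,return_length=True); return P[k>3]
    print(cam)
    for n,x,y,r,z0,z1 in [("carton",.435,.27,.062,.024,.034),("jar",.632,.27,.04,.038,.05),("bottle",.438,.138,.035,.02,.095),("bottlebody",.438,.138,.035,.02,.053),("bottletip",.438,.138,.035,.057,.095),("cup",.63,.136,.04,.04,.052),("packet",.53,.138,.045,.015,.026),("flask",.53,.264,.04,.075,.095),("bowl",.54,-.098,.06,.037,.05),("box",.538,-.316,.075,.041,.052)]:
        P=near(x,y,r,z0,z1); print(n,len(P),P[:,2].max().round(4) if len(P) else '',*( (rect(P),circ(P)) if len(P)>4 else ()))
    hsv=cv2.cvtColor(im,cv2.COLOR_RGB2HSV); b=(hsv[...,0]>95)&(hsv[...,0]<130)&(hsv[...,1]>90)&(hsv[...,2]>50)
    n,l,s,_=cv2.connectedComponentsWithStats(b.astype(np.uint8)); m=l==1+np.argmax(s[1:,4])
    P=pts(cam,d,m); Q=P[(P[:,2]>.008)&(P[:,2]<.016)]; print("tray",len(P),rect(P),rect(Q),np.median(P[:,2]))
E
```

```text
top
carton 1144 0.034 (array([435.9, 270.2]), array([51.8, 91. ]), 86.2) (array([436. , 269.5]), 51.0)
jar 419 0.0498 (array([632. , 271.9]), array([44.6, 45. ]), 46.02) (array([632.4, 271.7]), 23.2)
bottle 243 0.0861 (array([438.5, 136.5]), array([31.3, 32.4]), 0.95) (array([437.9, 136.5]), 16.9)
bottlebody 40 0.053 (array([442.7, 132.5]), array([33.6, 21.2]), 50.58) (array([437.9, 136.5]), 16.9)
bottletip 123 0.0861 (array([438.3, 137.5]), array([23.9, 25.1]), 29.86) (array([437. , 136.1]), 14.0)
cup 133 0.0519 (array([628.3, 135.9]), array([47.8, 48.6]), 89.52) (array([629. , 135.4]), 25.0)
packet 504 0.0253 (array([529.3, 139.7]), array([60.2, 34.9]), 6.01) (array([529.5, 139.3]), 33.5)
flask 108 0.0905 (array([528.8, 267.4]), array([20.2, 19.2]), 57.64) (array([528.3, 267.4]), 10.5)
bowl 328 0.0487 (array([538.7, -94.9]), array([86. , 87.7]), 0.18) (array([538.5, -95.4]), 44.7)
box 1705 0.0519 (array([ 538.1, -313.4]), array([ 72.3, 101.6]), 0.11) (array([ 537. , -313.4]), 57.8)
tray 18493 (array([ 538.2, -204.7]), array([361.4, 260.4]), 89.98) (array([ 538.2, -204.7]), array([3
[... 483 characters left out ...]
4.2]), array([22.4, 14.6]), 53.16) (array([443.2, 133.3]), 11.5)
cup 167 0.05 (array([630.4, 135.1]), array([47.7, 49.6]), 41.68) (array([630.3, 135.1]), 25.3)
packet 259 0.0232 (array([530.7, 140.9]), array([61.2, 37.1]), 7.07) (array([531.5, 139.8]), 34.4)
flask 65 0.0899 (array([529.6, 268. ]), array([19.6, 19.4]), 52.97) (array([530. , 267.1]), 11.0)
bowl 322 0.0458 (array([539.5, -94.1]), array([87.6, 89.4]), 51.24) (array([538.9, -94.3]), 45.8)
box 1776 0.0516 (array([ 539.4, -313.5]), array([101. ,  76.3]), 88.83) (array([ 538.3, -313.6]), 58.2)
tray 15879 (array([ 533.1, -199.4]), array([370.5, 276. ]), 89.7) (array([ 539.2, -203.5]), array([263.5, 361.6]), 0.02) 0.005244656509402201
```

View pics/top0.png

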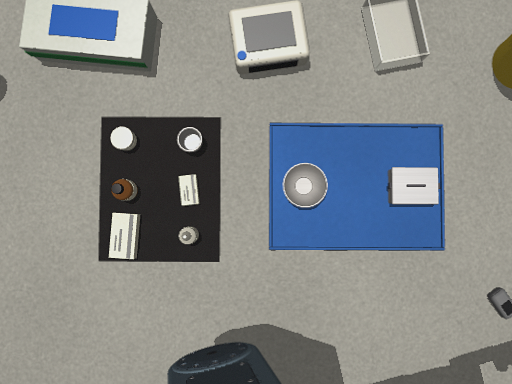

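apply_moves(moves=[{"jaw":1,"offset":[38,-46,0],"rot":[0,0,8.2]},{"jaw":1,"offset":[31,-51,0],"rot":[0,0,8.2]},{"jaw":1,"offset":[23,-55,0],"rot":[0,0,8.2]},{"jaw":1,"offset":[15,-58,0],"rot":[0,0,0]},{"jaw":1,"offset":[15,-58,0],"rot":[0,0,0]}])

```text
time_s: 1.72
eef_pos: [0.3151, -0.2322, 0.2315]
eef_rot: [0.0, 1.0, -0.001, 0.0]
wrist_force: [0.8, -0.2, 0.8]
opening: 1.002
grasp_force: 0.0
```

apply_moves(moves=[{"jaw":1,"offset":[13,-58,0],"rot":[0,0,0]},{"jaw":1,"offset":[13,-58,0],"rot":[0,0,0]},{"jaw":1,"offset":[13,-58,0],"rot":[0,0,0]},{"jaw":1,"offset":[14,-58,0],"rot":[0,0,0]},{"jaw":1,"offset":[14,-58,0],"rot":[0,0,0]}])

```text
time_s: 2.35
eef_pos: [0.3824, 0.0579, 0.2319]
eef_rot: [0.0, 1.0, -0.0, 0.001]
wrist_force: [2.1, -0.8, 0.2]
opening: 1.0
grasp_force: 0.0
```

apply_moves(moves=[{"jaw":1,"offset":[14,-58,0],"rot":[0,0,0]},{"jaw":1,"offset":[14,-58,0],"rot":[0,0,0]},{"jaw":1,"offset":[14,-58,20],"rot":[0,0,0]},{"jaw":1,"offset":[11,-37,30],"rot":[0,0,0]},{"jaw":1,"offset":[0,0,20],"rot":[0,0,0]}])

```text
time_s: 2.98
eef_pos: [0.4348, 0.2689, 0.16]
eef_rot: [-0.0, 1.0, 0.001, -0.0]
wrist_force: [-0.3, -0.6, 0.3]
opening: 0.999
grasp_force: 0.0
```

apply_moves(moves=[{"jaw":1,"offset":[1,-1,60],"rot":[0,0,0]},{"jaw":1,"offset":[0,0,60],"rot":[0,0,0]},{"jaw":1,"offset":[0,0,36],"rot":[0,0,0]},{"jaw":0.5,"offset":[0,0,0],"rot":[0,0,0]},{"jaw":0.4,"offset":[0,0,0],"rot":[0,0,0]}])

```text
time_s: 3.6
eef_pos: [0.4374, 0.2681, 0.0069]
eef_rot: [-0.0, 1.0, -0.0, 0.001]
wrist_force: [0.5, 1.1, 0.4]
opening: 0.608
grasp_force: 0.2
```

apply_moves(moves=[{"jaw":0,"offset":[0,0,0],"rot":[0,0,0]},{"jaw":0,"offset":[0,0,0],"rot":[0,0,0]},{"jaw":0,"offset":[0,0,0],"rot":[0,0,0]},{"jaw":0,"offset":[0,0,0],"rot":[0,0,0]},{"jaw":0,"offset":[0,0,-20],"rot":[0,0,0]}])

```text
time_s: 4.22
eef_pos: [0.4354, 0.2673, 0.0255]
eef_rot: [0.0, 1.0, -0.0, -0.001]
wrist_force: [0.6, 0.1, -0.2]
opening: 0.578
grasp_force: 61.1
```

apply_moves(moves=[{"jaw":0,"offset":[0,0,-60],"rot":[0,0,0]},{"jaw":0,"offset":[0,0,-58],"rot":[0,0,0]},{"jaw":0,"offset":[12,54,-10],"rot":[0,0,0]},{"jaw":0,"offset":[12,58,0],"rot":[0,0,0]},{"jaw":0,"offset":[12,58,0],"rot":[0,0,0]}])

```text
time_s: 4.85
eef_pos: [0.4725, 0.0961, 0.1547]
eef_rot: [0.0, 1.0, 0.0, 0.001]
wrist_force: [1.5, 0.5, -0.4]
opening: 0.576
grasp_force: 61.4
```

apply_moves(moves=[{"jaw":0,"offset":[12,58,0],"rot":[0,0,0]},{"jaw":0,"offset":[12,58,0],"rot":[0,0,0]},{"jaw":0,"offset":[12,58,0],"rot":[0,0,0]},{"jaw":0,"offset":[12,58,0],"rot":[0,0,0]},{"jaw":0,"offset":[12,50,10],"rot":[0,0,0]}])

```text
time_s: 5.48
eef_pos: [0.5328, -0.1873, 0.1451]
eef_rot: [0.001, 1.0, -0.001, 0.002]
wrist_force: [0.0, 0.6, -0.5]
opening: 0.579
grasp_force: 61.4
```

apply_moves(moves=[{"jaw":0,"offset":[5,15,40],"rot":[0,0,0]},{"jaw":0,"offset":[0,0,50],"rot":[0,0,0]},{"jaw":0,"offset":[0,0,28],"rot":[0,0,0]},{"jaw":0,"offset":[0,0,10],"rot":[0,0,0]},{"jaw":0,"offset":[0,0,3],"rot":[0,0,0]}])

```text
time_s: 6.1
eef_pos: [0.5372, -0.1996, 0.013]
eef_rot: [0.0, 1.0, -0.0, 0.0]
wrist_force: [0.2, 0.9, -0.4]
opening: 0.573
grasp_force: 61.4
```

apply_moves(moves=[{"jaw":0,"offset":[1,4,3],"rot":[0,0,0]},{"jaw":0,"offset":[0,0,3],"rot":[0,0,0]},{"jaw":0,"offset":[0,0,1],"rot":[0,0,0]},{"jaw":0.72,"offset":[0,0,0],"rot":[0,0,0]},{"jaw":0.72,"offset":[0,0,0],"rot":[0,0,0]}])

```text
time_s: 6.72
eef_pos: [0.5382, -0.2037, 0.006]
eef_rot: [0.0, 1.0, -0.0, 0.001]
wrist_force: [-0.2, -0.0, -0.6]
opening: 0.719
grasp_force: 0.0
```

apply_moves(moves=[{"jaw":0.72,"offset":[0,0,-40],"rot":[0,0,0]},{"jaw":0.72,"offset":[0,0,-60],"rot":[0,0,0]},{"jaw":1,"offset":[10,-55,-25],"rot":[0,0,0]},{"jaw":1,"offset":[11,-58,0],"rot":[0,0,0]},{"jaw":1,"offset":[11,-58,0],"rot":[0,0,0]}])

```text
time_s: 7.35
eef_pos: [0.5704, -0.0311, 0.1312]
eef_rot: [0.0, 1.0, -0.001, 0.001]
wrist_force: [0.6, 0.7, -0.1]
opening: 1.001
grasp_force: 0.0
```

apply_moves(moves=[{"jaw":1,"offset":[12,-59,0],"rot":[0,0,0]},{"jaw":1,"offset":[12,-59,0],"rot":[0,0,0]},{"jaw":1,"offset":[12,-59,0],"rot":[0,0,0]},{"jaw":1,"offset":[12,-59,0],"rot":[0,0,0]},{"jaw":1,"offset":[12,-59,0],"rot":[0,0,0]}])

```text
time_s: 7.98
eef_pos: [0.6302, 0.2645, 0.1304]
eef_rot: [0.0, 1.0, -0.0, 0.0]
wrist_force: [-0.2, -0.6, -0.7]
opening: 1.001
grasp_force: 0.0
```

```bash
cat >> m.py <<'E'
from scipy.spatial import cKDTree
def near(A,x,y,r,z0,z1):
    m=(np.hypot(A[:,0]-x,A[:,1]-y)<r)&(A[:,2]>z0)&(A[:,2]<z1); P=A[m]
    if len(P)<5: return P
    k=cKDTree(P).query_ball_point(P,0.006,return_length=True); return P[k>3]
def check(cam,items,name=None):
    im,d=ctrl.camera(cam); A=pts(cam,d,np.ones(d.shape,bool))
    if name: save(name,im)
    for n,x,y,r,z0,z1 in items:
        P=near(A,x,y,r,z0,z1); print(cam,n,len(P),*((P[:,2].max().round(4),np.median(P[:,2]).round(4),rect(P),circ(P)) if len(P)>4 else ()))
E
python3 - <<'E'
from m import *
for c in ("top","scene"): check(c,[("carton",.539,-.204,.055,.022,.036),("bowl",.54,-.098,.06,.037,.05),("box",.538,-.316,.075,.041,.052),("jar",.632,.27,.04,.038,.05),("flask",.53,.264,.04,.075,.095)],"c1"+c)
o=ctrl.get_obs();print(o["eef_pos"],o["time_s"])
E
```

```text
top carton 1080 0.0351 0.0296 (array([ 538.7, -205.5]), array([49.5, 90.4]), 86.12) (array([ 538.7, -205.8]), 50.6)
top bowl 325 0.0475 0.0421 (array([538.7, -95. ]), array([85.9, 88. ]), 0.01) (array([538.5, -95.3]), 44.6)
top box 1686 0.0517 0.0455 (array([ 538.1, -313.4]), array([ 72.3, 101.6]), 0.05) (array([ 537. , -313.8]), 58.2)
top jar 304 0.0488 0.0442 (array([627.8, 272.9]), array([46., 36.]), 67.52) (array([631. , 271.9]), 23.4)
top flask 106 0.0912 0.0868 (array([528.6, 267.3]), array([18.9, 20.1]), 49.75) (array([528.3, 268. ]), 10.7)
scene carton 1019 0.0338 0.0313 (array([ 539.9, -205. ]), array([49.3, 93. ]), 86.3) (array([ 539.5, -204.7]), 51.1)
scene bowl 324 0.0464 0.042 (array([539.8, -93.5]), array([87. , 89.2]), 58.15) (array([538.3, -95. ]), 46.0)
scene box 1778 0.0516 0.0467 (array([ 539.1, -313.6]), array([ 76.8, 100.9]), 1.08) (array([ 538.9, -313.8]), 57.9)
scene jar 201 0.047 0.0447 (array([633.7, 271.1]), array([45.6, 43.7]), 85.11) (array([632.3, 270.6]), 23.9)
scene flask 61 0.0896 0.0854 (array([531.1, 265.9]), array([18.4, 18.2]), 88.37) (array([530.9, 266.5]), 10.6)
[0.62976797 0.26868214 0.13018102] 8.075
```

apply_moves(moves=[{"jaw":1,"offset":[2,-2,50],"rot":[0,0,0]},{"jaw":1,"offset":[0,0,50],"rot":[0,0,0]},{"jaw":1,"offset":[0,0,18],"rot":[0,0,0]},{"jaw":0.6,"offset":[0,0,0],"rot":[0,0,0]},{"jaw":0,"offset":[0,0,0],"rot":[0,0,0]}])

```text
time_s: 8.7
eef_pos: [0.634, 0.2648, 0.015]
eef_rot: [-0.001, 1.0, -0.0, 0.002]
wrist_force: [-0.7, 0.6, 1.4]
opening: 0.604
grasp_force: 0.2
```

apply_moves(moves=[{"jaw":0,"offset":[0,0,0],"rot":[0,0,0]},{"jaw":0,"offset":[0,0,0],"rot":[0,0,0]},{"jaw":0,"offset":[0,0,0],"rot":[0,0,0]},{"jaw":0,"offset":[0,0,0],"rot":[0,0,0]},{"jaw":0,"offset":[0,0,-10],"rot":[0,0,0]}])

```text
time_s: 9.32
eef_pos: [0.6322, 0.2644, 0.0233]
eef_rot: [-0.0, 1.0, -0.0, 0.0]
wrist_force: [-0.7, 0.4, -1.0]
opening: 0.516
grasp_force: 61.2
```

apply_moves(moves=[{"jaw":0,"offset":[0,0,-60],"rot":[0,0,0]},{"jaw":0,"offset":[0,30,-50],"rot":[0,0,0]},{"jaw":0,"offset":[-9,58,-10],"rot":[0,0,0]},{"jaw":0,"offset":[-12,58,0],"rot":[0,0,0]},{"jaw":0,"offset":[-12,58,0],"rot":[0,0,0]}])

```text
time_s: 9.95
eef_pos: [0.5986, 0.0589, 0.1438]
eef_rot: [0.0, 1.0, -0.0, 0.001]
wrist_force: [0.3, -0.4, -0.6]
opening: 0.515
grasp_force: 61.3
```

apply_moves(moves=[{"jaw":0,"offset":[-12,58,0],"rot":[0,0,0]},{"jaw":0,"offset":[-12,58,0],"rot":[0,0,0]},{"jaw":0,"offset":[-12,58,0],"rot":[0,0,0]},{"jaw":0,"offset":[-12,58,0],"rot":[0,0,0]},{"jaw":0,"offset":[-9,30,10],"rot":[0,0,0]}])

```text
time_s: 10.58
eef_pos: [0.5419, -0.2049, 0.1343]
eef_rot: [0.001, 1.0, -0.001, 0.001]
wrist_force: [0.2, -0.2, -0.9]
opening: 0.511
grasp_force: 61.3
```

```bash
python3 - <<'E'
from m import *
o=ctrl.get_obs();print(o["eef_pos"],o["time_s"])
x,y,z=o["eef_pos"]
check("scene",[("jarheld",x,y,.028,z-.03,z+.03)],"jarheld")
print(ctrl.get_obs()["eef_pos"])
E
```

```text
[ 0.54186554 -0.20494387  0.13429445] 10.575
scene jarheld 692 0.1643 0.1554 (array([ 545.1, -201.2]), array([45.9, 44.6]), 59.88) (array([ 545.8, -204.8]), 26.6)
[ 0.54001485 -0.20697995  0.13225922]
```

```bash
python3 - <<'E'
import cv2; i=cv2.imread('pics/jarheld.png')[130:330,50:300]; cv2.imwrite('pics/jh.png',cv2.resize(i,None,fx=2.4,fy=2.4))
E
```

```text
(no output)
```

View pics/jh.png

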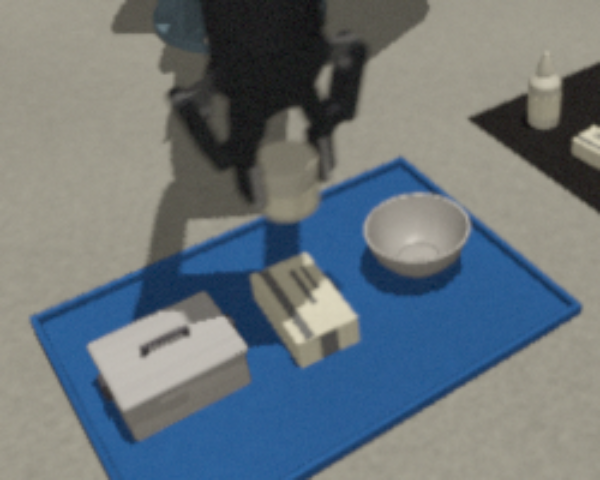

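apply_moves(moves=[{"jaw":0,"offset":[-1,-2,45],"rot":[0,0,0]},{"jaw":0,"offset":[0,0,28],"rot":[0,0,0]},{"jaw":0,"offset":[0,0,10],"rot":[0,0,0]},{"jaw":0,"offset":[0,0,4],"rot":[0,0,0]},{"jaw":0,"offset":[0,0,2],"rot":[0,0,0]}])

```text
time_s: 11.25
eef_pos: [0.5417, -0.1998, 0.0446]
eef_rot: [0.001, 1.0, -0.0, 0.001]
wrist_force: [0.2, -0.0, -0.3]
opening: 0.512
grasp_force: 61.3
```

apply_moves(moves=[{"jaw":0,"offset":[-2,4,1],"rot":[0,0,0]},{"jaw":0,"offset":[0,0,1],"rot":[0,0,0]},{"jaw":0,"offset":[0,0,1],"rot":[0,0,0]},{"jaw":0,"offset":[0,0,0],"rot":[0,0,0]},{"jaw":0,"offset":[0,0,0],"rot":[0,0,0]}])

```text
time_s: 11.88
eef_pos: [0.5394, -0.2043, 0.0427]
eef_rot: [0.001, 1.0, -0.0, 0.001]
wrist_force: [-6.1, 0.7, 11.8]
opening: 0.517
grasp_force: 62.4
```

```bash
python3 - <<'E'
from m import *
for c in ("scene","top","scene"):
    check(c,[("jar",.539,-.205,.028,.032,.075),("carton",.539,-.204,.055,.022,.034)],"jp"+c)
    o=ctrl.get_obs();print(o["eef_pos"],o["wrist_force"])
E
```

```text
scene jar 670 0.0749 0.0678 (array([ 543.5, -201.9]), array([43.4, 48.2]), 51.56) (array([ 541.5, -204.9]), 27.0)
scene carton 501 0.0338 0.031 (array([ 553.8, -205.6]), array([49.8, 63.5]), 86.13) (array([ 553.7, -206.4]), 39.9)
[ 0.53940623 -0.20434173  0.04269441] [-5.24345249  0.99687536 13.14105535]
top jar 0
top carton 116 0.0333 0.029 (array([ 537.7, -203.2]), array([100.9,  23. ]), 18.9) (array([ 538.5, -205.5]), 50.6)
[ 0.53938914 -0.20433746  0.04267569] [-5.54732569  1.08133125 12.3204573 ]
scene jar 651 0.0749 0.0682 (array([ 543. , -203.4]), array([44.2, 50.4]), 44.92) (array([ 541. , -205.2]), 27.2)
scene carton 499 0.0338 0.031 (array([ 555.5, -205.7]), array([49.7, 60. ]), 86.28) (array([ 554.7, -206.3]), 37.7)
[ 0.53938142 -0.20435416  0.04267012] [-5.29965331  0.5076207  13.32125496]
```

apply_moves(moves=[{"jaw":0.6,"offset":[0,0,-1],"rot":[0,0,0]},{"jaw":0.7,"offset":[0,0,0],"rot":[0,0,0]},{"jaw":0.75,"offset":[0,0,0],"rot":[0,0,0]},{"jaw":0.75,"offset":[0,0,-25],"rot":[0,0,0]},{"jaw":0.75,"offset":[0,0,-55],"rot":[0,0,0]}])

```text
time_s: 12.65
eef_pos: [0.5367, -0.2022, 0.1193]
eef_rot: [-0.002, 1.0, -0.0, -0.003]
wrist_force: [1.7, -0.5, 0.7]
opening: 0.75
grasp_force: 0.0
```

apply_moves(moves=[{"jaw":0.75,"offset":[-10,-20,-40],"rot":[0,0,0]},{"jaw":1,"offset":[-15,-58,0],"rot":[0,0,0]},{"jaw":1,"offset":[-15,-58,0],"rot":[0,0,0]},{"jaw":1,"offset":[-15,-58,0],"rot":[0,0,0]},{"jaw":1,"offset":[-15,-58,0],"rot":[0,0,0]}])

```text
time_s: 13.28
eef_pos: [0.4683, 0.0502, 0.1615]
eef_rot: [-0.0, 1.0, -0.001, 0.0]
wrist_force: [-0.4, 0.4, -0.1]
opening: 0.997
grasp_force: 0.0
```

```bash
python3 - <<'E'
from m import *
for c in ("scene","top"):
    check(c,[("jar",.539,-.205,.035,.064,.085),("carton",.539,-.204,.055,.022,.036)],"jr"+c)
o=ctrl.get_obs();print(o["eef_pos"],o["time_s"])
E
```

```text
scene jar 407 0.076 0.073 (array([ 539.1, -204.4]), array([44. , 45.7]), 20.08) (array([ 537.6, -204.7]), 24.0)
scene carton 605 0.0356 0.031 (array([ 539. , -204.7]), array([49.9, 93.3]), 86.19) (array([ 539.8, -205.1]), 50.7)
top jar 417 0.0771 0.0715 (array([ 537.4, -205. ]), array([42.3, 43. ]), 45.05) (array([ 537.7, -205.8]), 22.8)
top carton 668 0.0356 0.0295 (array([ 538.6, -205.6]), array([49. , 90.3]), 85.84) (array([ 538.6, -205.3]), 50.5)
[0.46671099 0.053337   0.16099628] 13.375
```

apply_moves(moves=[{"jaw":1,"offset":[-14,-42,0],"rot":[0,0,0]},{"jaw":1,"offset":[-14,-41,0],"rot":[0,0,0]},{"jaw":1,"offset":[0,0,30],"rot":[0,0,0]},{"jaw":1,"offset":[0,0,10],"rot":[0,0,0]},{"jaw":1,"offset":[0,0,0],"rot":[0,0,0]}])

```text
time_s: 14.0
eef_pos: [0.4407, 0.1309, 0.1208]
eef_rot: [0.0, 1.0, -0.001, -0.001]
wrist_force: [0.2, 0.6, 0.6]
opening: 0.998
grasp_force: 0.0
```

apply_moves(moves=[{"jaw":1,"offset":[-2,-4,40],"rot":[0,0,0]},{"jaw":1,"offset":[0,0,40],"rot":[0,0,0]},{"jaw":1,"offset":[0,0,20],"rot":[0,0,0]},{"jaw":0.7,"offset":[0,0,0],"rot":[0,0,0]},{"jaw":0.5,"offset":[0,0,0],"rot":[0,0,0]}])

```text
time_s: 14.62
eef_pos: [0.4405, 0.1353, 0.0227]
eef_rot: [-0.0, 1.0, -0.001, 0.001]
wrist_force: [-0.8, 0.4, 0.2]
opening: 0.605
grasp_force: 0.0
```

apply_moves(moves=[{"jaw":0,"offset":[0,0,0],"rot":[0,0,0]},{"jaw":0,"offset":[0,0,0],"rot":[0,0,0]},{"jaw":0,"offset":[0,0,0],"rot":[0,0,0]},{"jaw":0,"offset":[0,0,0],"rot":[0,0,0]},{"jaw":0,"offset":[0,0,-10],"rot":[0,0,0]}])

```text
time_s: 15.25
eef_pos: [0.4391, 0.1356, 0.0322]
eef_rot: [0.0, 1.0, -0.0, 0.0]
wrist_force: [-0.1, -0.2, -0.4]
opening: 0.376
grasp_force: 59.5
```

apply_moves(moves=[{"jaw":0,"offset":[0,0,-50],"rot":[0,0,0]},{"jaw":0,"offset":[0,15,-48],"rot":[0,0,0]},{"jaw":0,"offset":[36,46,0],"rot":[0,0,0]},{"jaw":0,"offset":[36,46,0],"rot":[0,0,0]},{"jaw":0,"offset":[36,46,0],"rot":[0,0,0]}])

```text
time_s: 15.88
eef_pos: [0.5483, -0.0189, 0.1311]
eef_rot: [0.0, 1.0, -0.0, 0.001]
wrist_force: [0.6, 0.6, -0.5]
opening: 0.378
grasp_force: 59.8
```

apply_moves(moves=[{"jaw":0,"offset":[36,46,0],"rot":[0,0,0]},{"jaw":0,"offset":[37,31,10],"rot":[0,0,0]},{"jaw":0,"offset":[0,0,40],"rot":[0,0,0]},{"jaw":0,"offset":[0,0,15],"rot":[0,0,0]},{"jaw":0,"offset":[0,0,5],"rot":[0,0,0]}])

```text
time_s: 16.5
eef_pos: [0.619, -0.0938, 0.0589]
eef_rot: [-0.0, 1.0, -0.0, -0.001]
wrist_force: [0.1, -0.2, -1.0]
opening: 0.379
grasp_force: 59.8
```

```bash
python3 - <<'E'
from m import *
o=ctrl.get_obs();x,y,z=o["eef_pos"];print(x,y,z)
check("scene",[("bottle",x,y,.025,z-.015,z+.02),("foot",x,y,.025,z-.025,z-.001),],"bh")
im=cv2.imread('pics/bh.png')[130:330,100:350]; cv2.imwrite('pics/bh2.png',cv2.resize(im,None,fx=2.4,fy=2.4))
print(ctrl.get_obs()["eef_pos"])
E
```

```text
0.6189610582246011 -0.09378772872410314 0.05889189521421123
scene bottle 224 0.0788 0.0655 (array([627.5, -94.4]), array([45.2, 16.2]), 76.54) (array([628.6, -94.6]), 22.9)
scene foot 88 0.0577 0.0483 (array([ 625.5, -101.7]), array([31.8, 13.1]), 52.75) (array([620.7, -98. ]), 15.9)
[ 0.61935306 -0.09382716  0.05918312]
```

View pics/bh2.png

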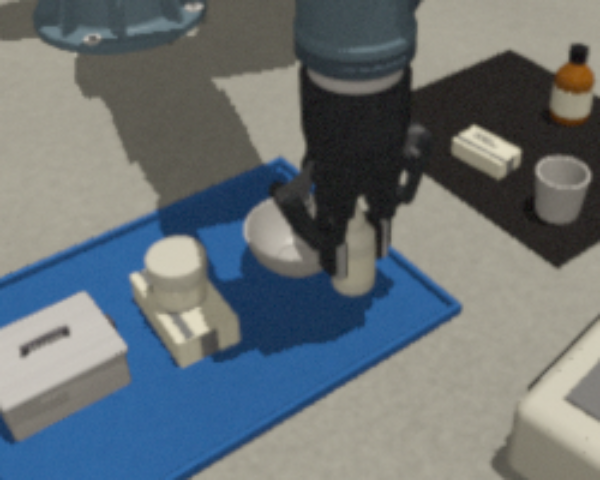

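apply_moves(moves=[{"jaw":0,"offset":[2,1,20],"rot":[0,0,0]},{"jaw":0,"offset":[0,0,10],"rot":[0,0,0]},{"jaw":0,"offset":[0,0,3],"rot":[0,0,0]},{"jaw":0,"offset":[0,0,1],"rot":[0,0,0]},{"jaw":0,"offset":[0,0,0],"rot":[0,0,0]}])

```text
time_s: 17.18
eef_pos: [0.6222, -0.0956, 0.0258]
eef_rot: [0.0, 1.0, -0.0, 0.0]
wrist_force: [0.2, -0.2, -0.8]
opening: 0.38
grasp_force: 59.8
```

apply_moves(moves=[{"jaw":0,"offset":[-1,0,1],"rot":[0,0,0]},{"jaw":0,"offset":[0,0,1],"rot":[0,0,0]},{"jaw":0,"offset":[0,0,1],"rot":[0,0,0]},{"jaw":0,"offset":[0,0,0],"rot":[0,0,0]},{"jaw":0,"offset":[0,0,0],"rot":[0,0,0]}])

```text
time_s: 17.8
eef_pos: [0.6212, -0.0956, 0.0242]
eef_rot: [0.0, 1.0, -0.0, 0.0]
wrist_force: [-5.5, 1.2, 11.4]
opening: 0.371
grasp_force: 61.1
```

Contact at about 11 N; release and rise.

apply_moves(moves=[{"jaw":0.45,"offset":[0,0,-1],"rot":[0,0,0]},{"jaw":0.6,"offset":[0,0,0],"rot":[0,0,0]},{"jaw":0.8,"offset":[0,0,0],"rot":[0,0,0]},{"jaw":0.8,"offset":[0,0,-30],"rot":[0,0,0]},{"jaw":0.8,"offset":[0,0,-50],"rot":[0,0,0]}])

```text
time_s: 18.42
eef_pos: [0.619, -0.095, 0.1017]
eef_rot: [-0.001, 1.0, -0.0, -0.003]
wrist_force: [1.0, 0.1, 0.6]
opening: 0.804
grasp_force: 0.0
```

apply_moves(moves=[{"jaw":0.8,"offset":[0,0,-40],"rot":[0,0,0]},{"jaw":1,"offset":[2,-58,0],"rot":[0,0,0]},{"jaw":1,"offset":[2,-58,0],"rot":[0,0,0]},{"jaw":1,"offset":[2,-58,0],"rot":[0,0,0]},{"jaw":1,"offset":[2,-55,20],"rot":[0,0,0]}])

```text
time_s: 19.05
eef_pos: [0.6305, 0.1354, 0.1251]
eef_rot: [-0.0, 1.0, -0.0, 0.002]
wrist_force: [0.7, -0.4, -0.4]
opening: 0.999
grasp_force: 0.0
```

```bash
python3 - <<'E'
from m import *
for c in ("scene","top"):
    check(c,[("bottle",.621,-.095,.03,.02,.095),("bowl",.54,-.098,.06,.037,.05),("cup",.63,.136,.04,.04,.052)],"br"+c)
o=ctrl.get_obs();print(o["eef_pos"],o["time_s"])
E
```

```text
scene bottle 460 0.0874 0.0531 (array([622.9, -99.9]), array([32.3, 25.2]), 49.59) (array([620.3, -97.9]), 16.8)
scene bowl 325 0.046 0.042 (array([539.6, -93.9]), array([87.2, 88.5]), 53.78) (array([539.6, -94. ]), 45.3)
scene cup 169 0.0501 0.0458 (array([630.4, 135.9]), array([48.9, 48.7]), 61.67) (array([630.2, 136.7]), 26.4)
top bottle 248 0.0874 0.0579 (array([617.8, -96.9]), array([32.3, 33.4]), 45.93) (array([617.8, -97.4]), 17.0)
top bowl 326 0.0478 0.0422 (array([538.7, -95. ]), array([85.9, 88.1]), 0.09) (array([538.4, -95.4]), 44.6)
top cup 25 0.0505 0.0476 (array([617.5, 117.4]), array([ 7.4, 30.4]), 56.23) (array([619.1, 119.7]), 15.2)
[0.62672352 0.13910458 0.1208982 ] 19.15
```

apply_moves(moves=[{"jaw":1,"offset":[3,3,50],"rot":[0,0,0]},{"jaw":1,"offset":[0,0,35],"rot":[0,0,0]},{"jaw":1,"offset":[0,0,15],"rot":[0,0,0]},{"jaw":0.8,"offset":[0,0,0],"rot":[0,0,0]},{"jaw":0.6,"offset":[0,0,0],"rot":[0,0,0]}])

```text
time_s: 19.77
eef_pos: [0.6335, 0.1304, 0.0253]
eef_rot: [-0.0, 1.0, -0.0, 0.001]
wrist_force: [-0.1, 0.4, 0.2]
opening: 0.61
grasp_force: 0.0
```

apply_moves(moves=[{"jaw":0,"offset":[0,0,0],"rot":[0,0,0]},{"jaw":0,"offset":[0,0,0],"rot":[0,0,0]},{"jaw":0,"offset":[0,0,0],"rot":[0,0,0]},{"jaw":0,"offset":[0,0,0],"rot":[0,0,0]},{"jaw":0,"offset":[0,0,-10],"rot":[0,0,0]}])

```text
time_s: 20.4
eef_pos: [0.6317, 0.1305, 0.0338]
eef_rot: [0.0, 1.0, -0.0, -0.0]
wrist_force: [0.2, -0.0, -0.4]
opening: 0.543
grasp_force: 61.7
```

```bash
python3 - <<'E'
from m import *
im,d=ctrl.camera("scene"); cv2.imwrite('pics/cg.png',cv2.resize(im[110:310,210:460,::-1],None,fx=2.4,fy=2.4))
print(ctrl.get_obs()["eef_pos"])
E
```

```text
[0.63274462 0.13055232 0.03547745]
```

View pics/cg.png

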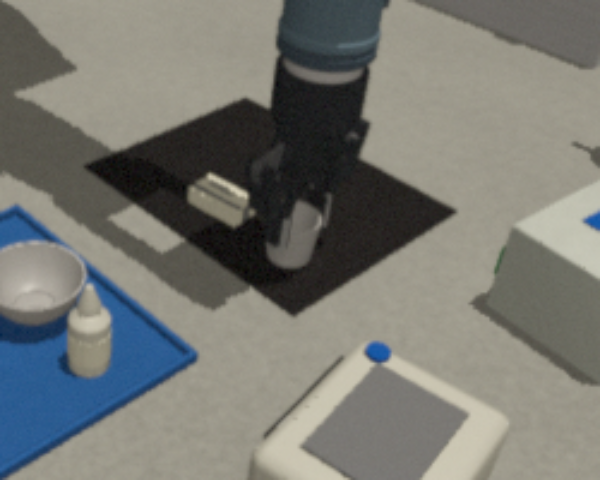

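apply_moves(moves=[{"jaw":0,"offset":[0,0,-50],"rot":[0,0,0]},{"jaw":0,"offset":[0,20,-55],"rot":[0,0,0]},{"jaw":0,"offset":[-21,55,-20],"rot":[0,0,0]},{"jaw":0,"offset":[-21,55,0],"rot":[0,0,0]},{"jaw":0,"offset":[-21,55,0],"rot":[0,0,0]}])

```text
time_s: 21.08
eef_pos: [0.5683, -0.0559, 0.1594]
eef_rot: [0.0, 1.0, 0.0, 0.001]
wrist_force: [0.5, 0.0, -0.9]
opening: 0.546
grasp_force: 61.9
```

apply_moves(moves=[{"jaw":0,"offset":[-22,55,0],"rot":[0,0,0]},{"jaw":0,"offset":[-22,55,0],"rot":[0,0,0]},{"jaw":0,"offset":[-22,55,0],"rot":[0,0,0]},{"jaw":0,"offset":[-22,50,0],"rot":[0,0,0]},{"jaw":0,"offset":[-21,40,0],"rot":[0,0,0]}])

```text
time_s: 21.7
eef_pos: [0.4587, -0.3114, 0.1589]
eef_rot: [0.0, 1.0, -0.001, 0.0]
wrist_force: [0.8, 0.2, -1.1]
opening: 0.543
grasp_force: 61.9
```

apply_moves(moves=[{"jaw":0,"offset":[0,0,40],"rot":[0,0,0]},{"jaw":0,"offset":[0,0,40],"rot":[0,0,0]},{"jaw":0,"offset":[0,0,12],"rot":[0,0,0]},{"jaw":0,"offset":[0,0,3],"rot":[0,0,0]},{"jaw":0,"offset":[0,0,0],"rot":[0,0,0]}])

```text
time_s: 22.32
eef_pos: [0.4607, -0.31, 0.0648]
eef_rot: [0.001, 1.0, -0.0, 0.001]
wrist_force: [-0.5, -0.5, -1.0]
opening: 0.541
grasp_force: 61.9
```

```bash
python3 - <<'E'
from m import *
im,d=ctrl.camera("scene"); cv2.imwrite('pics/ch.png',cv2.resize(im[130:330,20:270,::-1],None,fx=2.4,fy=2.4))
A=pts("scene",d,np.ones(d.shape,bool)); o=ctrl.get_obs();x,y,z=o["eef_pos"];print(o["eef_pos"],o["opening"])
for a,b in((z+.008,z+.022),(z-.008,z+.008),(z-.025,z-.008)):
    P=near(A,x,y,.024,a,b); print(len(P),circ(P),P.min(0))
E
```

```text
[ 0.46081518 -0.31015202  0.06505096] 0.5410349531907269
197 (array([ 460. , -309.9]), 23.6) [ 0.43841295 -0.33166249  0.07305788]
236 (array([ 459.2, -309.9]), 22.6) [ 0.43700675 -0.33122876  0.05724816]
114 (array([ 464.5, -311.7]), 19.8) [ 0.46026061 -0.33105207  0.04246657]
```

View pics/ch.png

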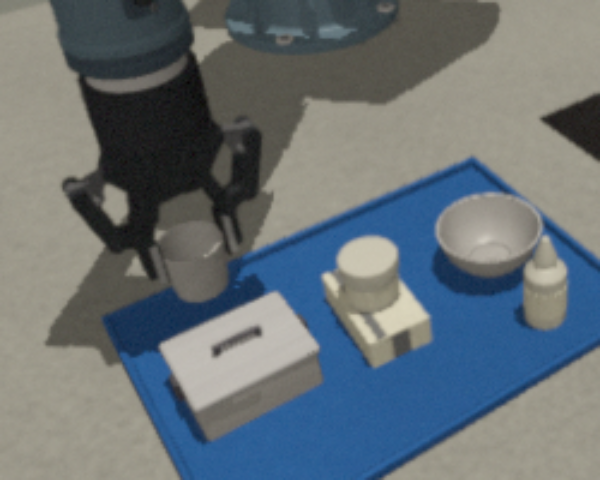

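apply_moves(moves=[{"jaw":0,"offset":[-2,4,18],"rot":[0,0,0]},{"jaw":0,"offset":[0,0,14],"rot":[0,0,0]},{"jaw":0,"offset":[0,0,3],"rot":[0,0,0]},{"jaw":0,"offset":[0,0,1],"rot":[0,0,0]},{"jaw":0,"offset":[0,0,0],"rot":[0,0,0]}])

```text
time_s: 23.0
eef_pos: [0.4579, -0.3134, 0.0273]
eef_rot: [-0.0, 1.0, -0.0, 0.0]
wrist_force: [0.6, -0.1, -1.1]
opening: 0.542
grasp_force: 62.0
```

apply_moves(moves=[{"jaw":0,"offset":[0,0,1],"rot":[0,0,0]},{"jaw":0,"offset":[0,0,1],"rot":[0,0,0]},{"jaw":0,"offset":[0,0,1],"rot":[0,0,0]},{"jaw":0,"offset":[0,0,0],"rot":[0,0,0]},{"jaw":0,"offset":[0,0,0],"rot":[0,0,0]}])

```text
time_s: 23.62
eef_pos: [0.4582, -0.3136, 0.0268]
eef_rot: [0.0, 1.0, -0.0, 0.0]
wrist_force: [-6.8, 6.0, 20.2]
opening: 0.543
grasp_force: 63.7
```

In contact; release and withdraw.

apply_moves(moves=[{"jaw":0.6,"offset":[0,0,-2],"rot":[0,0,0]},{"jaw":0.75,"offset":[0,0,0],"rot":[0,0,0]},{"jaw":0.8,"offset":[0,0,0],"rot":[0,0,0]},{"jaw":0.8,"offset":[0,0,-30],"rot":[0,0,0]},{"jaw":0.8,"offset":[0,0,-50],"rot":[0,0,0]}])

```text
time_s: 24.25
eef_pos: [0.4564, -0.3121, 0.105]
eef_rot: [-0.002, 1.0, -0.0, -0.002]
wrist_force: [-0.2, -1.6, 0.3]
opening: 0.803
grasp_force: 0.0
```

apply_moves(moves=[{"jaw":0.8,"offset":[-10,10,-55],"rot":[0,0,0]},{"jaw":0.8,"offset":[-30,50,-20],"rot":[0,0,0]},{"jaw":0.8,"offset":[-25,55,0],"rot":[0,0,0]},{"jaw":0.8,"offset":[0,20,0],"rot":[0,0,0]},{"jaw":0.8,"offset":[0,0,0],"rot":[0,0,0]}])

```text
time_s: 24.88
eef_pos: [0.392, -0.4497, 0.181]
eef_rot: [-0.0, 1.0, -0.001, -0.0]
wrist_force: [-0.3, 0.1, -0.2]
opening: 0.805
grasp_force: 0.0
```

```bash
python3 - <<'E'
from m import *
for c in ("scene","top"):
    check(c,[("cup",.459,-.314,.04,.041,.055),("box",.538,-.316,.075,.043,.055),("jar",.539,-.205,.035,.064,.085),("carton",.539,-.204,.055,.022,.036),("bottle",.621,-.095,.03,.02,.095),("bowl",.54,-.098,.06,.037,.05),("packet",.53,.138,.045,.015,.026),("flask",.53,.264,.04,.075,.095)],"f"+c)
o=ctrl.get_obs();print(o["eef_pos"],o["time_s"])
im=cv2.imread("pics/fscene.png")[130:330,20:270]; cv2.imwrite('pics/f2.png',cv2.resize(im,None,fx=2.4,fy=2.4))
E
```

```text
scene cup 261 0.0518 0.0473 (array([ 455.7, -313.8]), array([48. , 50.6]), 65.5) (array([ 454.7, -314.4]), 26.1)
scene box 1827 0.055 0.0468 (array([ 521.6, -313.4]), array([ 99.4, 110.4]), 89.5) (array([ 528.2, -314.5]), 65.3)
scene jar 400 0.0753 0.0731 (array([ 539.1, -204.6]), array([42.4, 45. ]), 14.42) (array([ 537.7, -204.8]), 23.3)
scene carton 612 0.0358 0.031 (array([ 539.9, -205.1]), array([49.7, 93. ]), 86.87) (array([ 540.7, -206.3]), 50.2)
scene bottle 459 0.0873 0.0533 (array([622.9, -99.9]), array([32.4, 25.2]), 49.56) (array([619.9, -97.6]), 16.9)
scene bowl 323 0.0457 0.0424 (array([538.9, -93.2]), array([89. , 87.6]), 19.42) (array([539., -95.]), 46.1)
scene packet 259 0.0232 0.0208 (array([531.2, 140.3]), array([61.4, 36.2]), 5.92) (array([530.9, 140.4]), 34.3)
scene flask 64 0.0898 0.0858 (array([531.6, 266.8]), array([18.8, 18.1]), 13.77) (array([530.4, 268. ]), 10.6)
top cup 165 0.0532 0.0474 (array([ 452.6, -314. ]), array([47.2, 48.5]), 0.03) (array([ 453.5, -314.5]), 25.1)
top box 1637 0.0549 0.0458 (array([ 520.2, -314.7]), array([107.8,  97.7]), 0.12) (array([ 527.3, -313.5]), 64.6)
top jar 421 0.0772 0.0715 (array([ 537.3, -204.9]), array([42.8, 43. ]), 41.54) (array([ 537.5, -205.5]), 22.7)
top carton 668 0.0356 0.0296 (array([ 538.7, -205.5]), array([49.5, 90.6]), 86.44) (array([ 538.7, -205.9]), 50.7)
top bottle 251 0.088 0.0578 (array([617.8, -97.5]), array([32.8, 33.3]), 61.89) (array([617.9, -97.4]), 17.0)
top bowl 325 0.048 0.0425 (array([538.6, -94.9]), array([85.8, 88. ]), 0.1) (array([538.5, -95.3]), 44.6)
top packet 503 0.0255 0.0205 (array([529.4, 139.8]), array([60.7, 34.8]), 6.74) (array([529.4, 139.2]), 33.6)
top flask 107 0.0907 0.0871 (array([528.5, 267.2]), array([19.3, 19.4]), 65.25) (array([528.6, 267.8]), 10.5)
[ 0.39263165 -0.44749216  0.1806953 ] 24.975
```

View pics/f2.png

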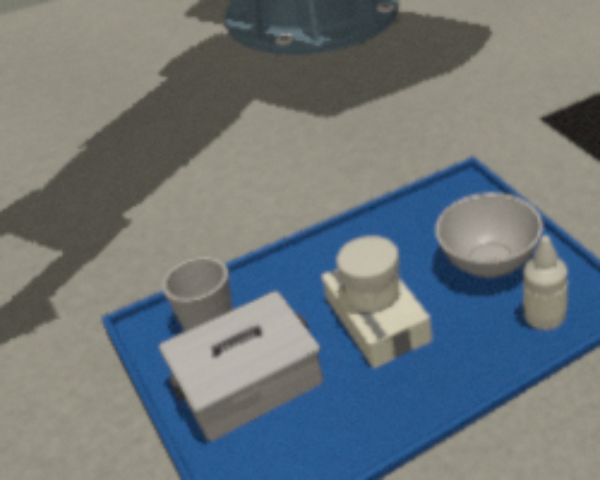

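```bash
python3 -c "
from bench import ctrl
print(ctrl.hand_in())"
```

```text
the job is handed in; nothing more can be done
None
```

The tray is set out and handed in: my last camera check before hand-in put the carton, jar, bottle and cup within their tolerances, with the bowl, instrument box, packet and flask where they stood; no verdict came back.

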